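# Open the drying pen and hold its gate wide

## Robot

A 6-joint arm with a two-finger parallel gripper is mounted at the origin on the work surface. World frame = base frame: x ahead of the robot, y to its left, z up, the work surface at z = 0. Lengths are in mm, angles in rad, forces in N, time in s.
With the tool pointing down it reaches from about 375 to 975 mm from the base axis. Payload 3.8 kg.
Tool frame: the origin (TCP) lies on the centre line of the jaws, within the pads' length; the fingertips stand 25 mm ahead of it and the grasp point (between the pads) lies 6 mm ahead of it (bot.tip_extent is the distance from the TCP to the fingertips, in mm); z points along the fingers, y is the line along which they close (so a half turn about z gives the same grasp; the last joint's range is limited). The gripper opens to 85 mm and grips with 20 to 120 N. Pads are 22 mm wide; open, the fingers measure 114 mm over their backs; the gripper's body (76 mm by 85 mm) begins 54 mm behind the grasp point. The pads swing forward as they close: fully open they stand 13 mm farther back than shut.
Start: joints at [1.181, 0.264, 1.604, -0, 1.274, -0.037], TCP at [233.228, 633.422, 256.28] pointing down, gripper open.
Joint ranges: [-2.63, 2.63], [-0.94, 2.18], [0.31, 2.57], [-1.31, 4.45], [0, 2.66], [-2.55, 2.55]. Speed limits (rad/s): [2.57, 2.57, 3.14, 3.14, 3.14, 3.14].

## Interface

Orientations are given as a unit quaternion [x, y, z, w].
In Python, from bench import bot, imaging, job gives the robot as it stands. The module is installed in compiled form; this text tells all that it offers.
- The arm moves only by the tool step_arm, never from a script. Its argument "commands" is a list that holds one entry, the list of rows, each a list of 6 numbers: the shift along the tool's x, y, z in mm, then the turn, a rotation vector about the tool's x, y, z in degrees. In form: [[[tx, ty, tz, wx, wy, wz], ...]]. A call has 1 to 5 rows; each row is the pose to reach, as a shift and turn from the pose commanded when the call began, along the tool's axes at that moment; what a row does not reach only later rows make up. A row lasts 1/12 s, in which the tool goes at most 41.7 mm and 7.16 degrees, less where a joint would pass 70% of its speed; a pose out of reach is approached as far as the arm can. A call with a gripper value outside its range is refused whole. "claw" is the closure, from -1 (fully open) to 1 (shut), so that 0 is half open, set as the call begins (left out, the last holds). The fingers move at their own pace and stop on an object; "squeeze" is the grip in N (left out, the last holds). Time passes only in rows, so rows that repeat a pose let the fingers close. It gives the time, the measured TCP pose, the force, the opening and the grip force at its end, in the units of the state.
- bot.state(): the state, without advancing time (a new reading comes with each control period).
- imaging.read_camera(name): name is "scene" or "top" or "wrist"; returns a dict with "img" (420x560x3 uint8, blue, green, red), "fx", "fy", "cx", "cy" (pixels), "distortion" ([k1, k2, p1, p2, k3] as OpenCV has them; the pictures are not rectified), "T" (4x4, takes a point from camera to world coordinates); the wrist camera has in their place "hand_eye" (4x4, takes a point from camera to tool coordinates, whose origin is the TCP and whose axes are the flange's). Camera axes: x right, y up, looking along -z (the intrinsics and any distortion apply to the point x, -y, -z); pixel columns grow to the right and rows downward; lengths in mm; the calibration is good to about 2 mm. A picture is of the moment at which its call begins: read the wrist's pose just before it. There is no depth.
- job.close_job(): hands the job in; it is judged then, once.
Trained networks look in the newest picture that a camera, given by its name, has taken for a name from the list of things; names that differ only in an ending like _2 or _b are one class to them, and where a whole thing is asked for, a point or a joint stands for the part that bears it (a point fixed in the world has none). Each returns a list of dicts, best first, with "score" (0 to 1); they miss things now and then, are a little off and sometimes report something else, mostly with a low value. They report only what shows in the picture. A call takes as long as a camera call.
- imaging.find_in(target, camera): "bbox" ([left, top, width, height] as shares, 0 to 1, of the picture: columns of its width, rows of its height, round what is visible of it).
- imaging.cut_out(target, camera): "region" (420x560 bool, what is visible of it) and "bbox" ([left, top, width, height] as shares, 0 to 1, of the picture: columns of its width, rows of its height, round what is visible of it).
- imaging.tip_of(target, camera): "at" ([column, row] as shares, 0 to 1, of the picture: columns of its width, rows of its height: a listed point, or the origin of a listed thing).
The state is a dict: "time_s": time; "joints": joint angles; "qd": joint speeds; "effort": joint torques, N m; "tcp_pos": TCP position; "ee_rot": TCP orientation; "force": force on the tool from outside, world axes, zero at the start; "ft_torque": the same for the moment, N m; "opening": finger opening in mm; "finger_force": force on a finger pad.
Only numpy, scipy, OpenCV 4.12 (cv2) and the standard library are available. Lean on these libraries where they do the work, as an engineer would, in place of code of your own. Each camera call takes 0.05 s, during which the arm holds its last target. There are 200 camera calls.

## Task

The painted clay lamps need to go into the drying pen, so open it for the helper: squeeze the two tabs of the red catch together until both are fully in (they stay in), and only then do the same with the yellow catch. Next take the gate by its wooden post, swing it out past its detent until it stands nearly square to the pen's front (75 degrees or more), and finish while still holding it there, because it springs back when let go. Leave the lamps, paint pots and mug where they stand.

Things in the scene. Friction and masses are not known exactly. Their poses are not given: they have to be found in the camera images.
- pen: Low wooden drying pen fixed to the desk, 165 deep, 430 wide, 100 high. Origin on the desk, mid-front, in the shut gate's plane; x points into the pen, y to its left (hinge side), z up. The gate fills the left of the front (y 0.005 to 0.155), a blue latch box the right (y -0.21 to -0.005, x 0.004 to 0.061, top z = 0.100). Both catches stand on the box.
- red_catch (a point): Midpoint between the red catch's two upright tabs, 22 above the box top (pen frame 0.027, -0.055, 0.122). Each tab: 40 high, 32 wide along pen x, 8 thick; outer faces 50 apart along pen y, squeezed together along pen y. Each slides 12 in against about 3 N of friction and stays where it is left (faces 26 apart when fully in). Its bolt bars the gate's free edge until in.
- yellow_catch (a point): Midpoint between the yellow catch's tabs: same sizes, squeeze direction and behaviour as the red catch, 105 mm farther from the gate (pen frame 0.027, -0.160, 0.122). Its long bolt also bars the gate.
- red_tab_a (a joint): How far the red catch's tab nearer the gate is squeezed in: 0 out (locked), 0.012 fully in.
- red_tab_b (a joint): How far the red catch's tab farther from the gate is squeezed in: 0 out (locked), 0.012 fully in.
- yellow_tab_a (a joint): How far the yellow catch's tab nearer the gate is squeezed in: 0 out (locked), 0.012 fully in.
- yellow_tab_b (a joint): How far the yellow catch's tab farther from the gate is squeezed in: 0 out (locked), 0.012 fully in.
- gate_post (a point): Point on the axis of the upright round wooden grip post on the gate: 24 in diameter, from the gate's top (z = 0.100) to z = 0.150; this point at z = 0.126, 115 from the hinge axis; moves with the gate. The gate is 14 thick, 150 wide, its underside 16 above the desk.
- gate_hinge (a point): On the gate's vertical hinge axis at z = 0.100 (pen frame 0, 0.155, 0.100), at the gate's left end. A steel hinge post and the detent plunger's arm stand here up to z = 0.152, within 60 mm of the axis.
- gate (a joint): Gate angle, rad: 0 shut, grows swinging out to the robot (pen -x), stop 1.65. At angle a the post is at hinge + 0.115*(-sin a, -cos a) in pen x, y. A spring pulls it shut (0.1 N m shut, 0.35 wide open); a sprung ball detent resists from about 0.35 to 0.6 and is past by 0.9 (at most about 8 N at the post). Let go, it swings back to about 0.85.
- lamp_dried: Bystander: blue-painted clay oil lamp inside the pen; shallow dish 72 across, 26 high; origin at the centre of its underside.
- lamp_drying: Bystander: green-painted clay oil lamp inside the pen; shallow dish 72 across, 26 high; origin at the centre of its underside.
- lamp_wet: Bystander: yellow-painted clay oil lamp on the desk, left of the pen; shallow dish 72 across, 26 high; origin at the centre of its underside.
- pot_green: Bystander: green paint pot; closed pot 38 across, 38 high, on the desk in front of the latch box; origin at the centre of its underside.
- pot_pink: Bystander: pink paint pot; closed pot 38 across, 38 high, on the desk in front of the latch box; origin at the centre of its underside.
- pot_white: Bystander: white paint pot; closed pot 38 across, 38 high, on the desk in front of the latch box; origin at the centre of its underside.
- water_mug: Bystander: blue mug on the desk, left; 72 across, 85 high; origin at the centre of its underside.

How it is judged:
By the outcome, as a careful person would: the job done as asked, in the order asked, and still so for the second after the job is handed in, while the arm keeps its last pose, push and grip.
It also fails if it takes over 61 s, if anything falls off the work surface, if the arm or the gripper's body presses on something with over 40 N, if the wrist force passes 120 N, or if a joint passes its speed limit or range.

## Working session

There is one attempt and no reset: what is moved stays moved. The work goes in short steps, Python scripts to look and compute and a tool call to move; the robot and the scene stay as the last step left them, time stands still between calls to the robot, and variables do not carry over. Pictures are saved under pics/ and viewed, at most 10 in all, crops included, and the job is handed in when it is done.

Besides the shell and the picture viewer there is one more tool, called after "Emit:" as a command line: name --argument value ..., lists and objects as JSON in quotes. step_arm: Moves the arm, as the interface text tells. Its arguments: {"type":"object","properties":{"commands":{"type":"array","items":{"type":"array","items":{"type":"array","items":{"type":"number"}}}},"claw":{"type":"number"},"squeeze":{"type":"number"}},"required":["commands"]}

```bash
mkdir -p pics; cat > h.py <<'E'
from bench import bot, imaging, job
import numpy as np, cv2
from scipy.spatial.transform import Rotation as R
def ray(c,px):
    K=np.array([[c['fx'],0,c['cx']],[0,c['fy'],c['cy']],[0,0,1]])
    u=cv2.undistortPoints(np.array([[px]],float),K,np.array(c['distortion'],float))[0,0]
    T=np.array(c['T']) if 'T' in c else c['Tw']
    d=T[:3,:3]@np.array([u[0],-u[1],-1]); return T[:3,3],d
def atz(c,px,z):
    o,d=ray(c,px); return o+d*(z-o[2])/d[2]
def proj(c,p):
    T=np.array(c['T']) if 'T' in c else c['Tw']
    q=T[:3,:3].T@(np.array(p,float)-T[:3,3]); K=np.array([[c['fx'],0,c['cx']],[0,c['fy'],c['cy']],[0,0,1]])
    return cv2.projectPoints(np.array([[q[0],-q[1],-q[2]]]),np.zeros(3),np.zeros(3),K,np.array(c['distortion'],float))[0][0,0]
def cam(n):
    s=bot.state(); c=imaging.read_camera(n)
    if n=='wrist':
        T=np.eye(4); T[:3,:3]=R.from_quat(s['ee_rot']).as_matrix(); T[:3,3]=s['tcp_pos']; c['Tw']=T@np.array(c['hand_eye'])
    return c
Z=dict(red_catch=122,yellow_catch=122,gate_post=126,gate_hinge=100,pot_green=0,pot_pink=0,pot_white=0,water_mug=0,lamp_wet=0)
P=dict(red_catch=(27,-55),yellow_catch=(27,-160),gate_post=(0,40),gate_hinge=(0,155))
E
python3 - <<'E'
from h import *
s=bot.state(); print(s['tcp_pos'],s['ee_rot'],s['opening'],s['time_s'])
for n in ['top','scene']:
    c=cam(n); cv2.imwrite(f'pics/{n}0.png',c['img'])
    print(n,np.array(c['T'])[:3,3].round())
    for t in Z:
        for d in imaging.tip_of(t,n)[:2]:
            px=np.array(d['at'])*[560,420]; print(t,round(d['score'],2),px.round(1),atz(c,px,Z[t]).round(1)[:2])
E
```

```text
[232.96457911 632.79976244 254.921966  ] [ 1.75486892e-01  9.84481094e-01 -1.12242099e-03 -2.58419617e-04] 85.19869586382856 0.0
top [ 340.   53. 1097.]
red_catch 0.85 [307.6 192.3] [587.2 -41.2]
yellow_catch 0.58 [353.4 195.1] [ 571.7 -149.6]
gate_post 0.94 [269.7 207.8] [555.8  51.9]
gate_hinge 0.76 [219.6 208.3] [570.1 173.1]
pot_green 0.77 [374.1 255.7] [ 434.7 -209.3]
pot_pink 0.69 [444.  259.3] [ 410.2 -390.6]
pot_white 0.68 [407.9 251.5] [ 438.3 -299.1]
pot_white 0.52 [271.8 206.7] [586.4  45.9]
lamp_wet 0.89 [131.8 267.3] [454.8 420.7]
lamp_wet 0.43 [338.8 174.6] [ 660.8 -142.3]
scene [1521.  323. 1147.]
red_catch 0.65 [240.1 181.2] [580.4 -47.7]
gate_post 0.87 [282.5 180.5] [550.9  60.7]
gate_hinge 0.9 [324.2 199.8] [564.4 177.9]
pot_green 0.63 [208.5 165.8] [ 432.7 -205.1]
pot_pink 0.58 [153.7 152.8] [ 425.1 -388.8]
pot_pink 0.49 [272.3 235.1] [638.4  57.4]
pot_white 0.48 [180.6 164.5] [ 450.8 -288.5]
water_mug 0.72 [433.1 271.4] [638.6 483.8]
water_mug 0.67 [239.1 181.4] [470.  -94.3]
lamp_wet 0.62 [413.6 211.2] [446.6 414.3]
```

View pics/top0.png

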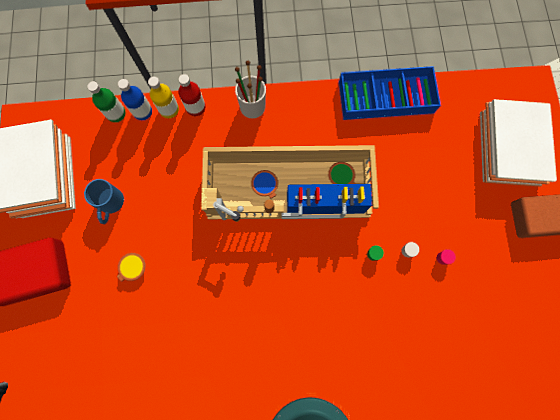

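```bash
python3 - <<'E'
from h import *
from scipy.optimize import least_squares
W=dict(red_catch=[(587.2,-41.2),(580.4,-47.7)],yellow_catch=[(571.7,-149.6)],gate_post=[(555.8,51.9),(550.9,60.7)],gate_hinge=[(570.1,173.1),(564.4,177.9)])
def f(v):
    c,s=np.cos(v[2]),np.sin(v[2]); r=[]
    for k,L in W.items():
        p=np.array([c*P[k][0]-s*P[k][1]+v[0],s*P[k][0]+c*P[k][1]+v[1]])
        for w in L: r+=list(p-w)
    return np.array(r)
o=least_squares(f,[560,10,0]); print(o.x,np.degrees(o.x[2]),f(o.x).round(1))
s=bot.state();print(R.from_quat(s['ee_rot']).as_matrix().round(3), s['joints'])
c=cam('wrist');print(np.array(c['hand_eye']).round(2))
E
```

```text
[ 5.56037327e+02  1.57597005e+01 -6.16437113e-02] -3.5319244917337587 [-7.6  0.4 -0.8  6.9  1.4  4.   2.7  3.8  7.6 -5.  -4.5 -2.6  1.2 -7.4]
[[-0.938  0.346  0.   ]
 [ 0.346  0.938  0.   ]
 [ 0.     0.    -1.   ]] [ 1.18113807e+00  2.63858622e-01  1.60400012e+00  3.69391728e-06
  1.27368592e+00 -3.68872984e-02]
[[  -0.      0.96    0.28   72.58]
 [   1.      0.     -0.      0.45]
 [  -0.      0.28   -0.96 -116.94]
 [   0.      0.      0.      1.  ]]
```

The top view shows the pen at columns 205–375, rows 147–220. The red tabs are near (299,196) and (318,194), the yellow tabs near (344,197) and (361,194), and the post at (269,205). The networks' points agree with this, so I'm moving over the red catch to look from close up.

Emit:
step_arm --commands '[[[-134, -124, -4, 0, 0, 0], [-134, -124, -4, 0, 0, 0], [-134, -124, -4, 0, 0, 0], [-134, -124, -4, 0, 0, 0], [-134, -124, -4, 0, 0, 0]]]' --claw -1

```text
time_s: 1.47
tcp_pos: [317.7, 466.8, 260.4]
ee_rot: [0.176, 0.984, -0.001, 0.001]
force: [0.3, -0.8, -0.3]
opening: 85.7
finger_force: 0.0
```

Emit:
step_arm --commands '[[[-134, -124, -4, 0, 0, 0], [-134, -124, -4, 0, 0, 0], [-134, -124, -4, 0, 0, 0], [-134, -124, -4, 0, 0, 0], [-134, -124, -4, 0, 0, 0]]]'

```text
time_s: 1.88
tcp_pos: [400.6, 304.6, 264.7]
ee_rot: [0.177, 0.984, -0.0, 0.001]
force: [-0.7, 0.5, -0.1]
opening: 85.6
finger_force: 0.0
```

Emit:
step_arm --commands '[[[-134, -124, -4, 0, 0, 0], [-134, -124, -4, 0, 0, 0], [-134, -124, -4, 0, 0, 0], [-134, -124, -4, 0, 0, 0], [-134, -124, -4, 0, 0, 0]]]'

```text
time_s: 2.3
tcp_pos: [483.9, 141.7, 268.9]
ee_rot: [0.177, 0.984, -0.001, 0.001]
force: [0.5, 0.1, -1.1]
opening: 85.2
finger_force: 0.0
```

Emit:
step_arm --commands '[[[-134, -124, -4, 0, 0, 0], [-134, -124, -4, 0, 0, 0], [-134, -124, -4, 0, 0, 0], [-134, -124, -4, 0, 0, 0], [-134, -124, -4, 0, 0, 0]]]'

```text
time_s: 2.72
tcp_pos: [567.0, -21.5, 272.7]
ee_rot: [0.177, 0.984, -0.001, 0.001]
force: [-0.0, -0.1, 0.1]
opening: 85.2
finger_force: 0.0
```

Emit:
step_arm --commands '[[[0, 0, 0, 0, 0, -6], [0, 0, 0, 0, 0, -12], [0, 0, 0, 0, 0, -16.7], [0, 0, 0, 0, 0, -16.7], [0, 0, 0, 0, 0, -16.7]]]'

```text
time_s: 3.13
tcp_pos: [564.9, -16.8, 272.3]
ee_rot: [0.032, 0.999, 0.0, -0.0]
force: [-1.3, 0.1, 0.1]
opening: 85.3
finger_force: 0.0
```

```bash
cat > look.py <<'E'
from h import *
import sys
s=bot.state(); print(s['time_s'],s['tcp_pos'].round(1) if hasattr(s['tcp_pos'],'round') else s['tcp_pos'])
M=R.from_quat(s['ee_rot']).as_matrix(); print(M.round(3),s['force'],s['joints'])
c=cam('wrist'); cv2.imwrite('pics/'+sys.argv[1],c['img'])
for t in sys.argv[2:]:
    for d in imaging.tip_of(t,'wrist')[:1]:
        px=np.array(d['at'])*[560,420]; w=atz(c,px,Z[t]); print(t,round(d['score'],2),px.round(1),w.round(1)[:2],'tool',(M.T@(w-s['tcp_pos'])).round(1))
E
python3 look.py w1.png red_catch yellow_catch gate_post gate_hinge
```

```text
3.1333 [564.9 -16.8 272.3]
[[-0.998  0.063 -0.   ]
 [ 0.063  0.998  0.   ]
 [ 0.     0.    -1.   ]] [-1.32748543  0.1402453   0.07925329] [-7.39597237e-02  4.68117514e-02  1.82324722e+00  3.88002931e-04
  1.27160452e+00 -1.58138917e+00]
red_catch 0.7 [251.6 221.5] [579.6 -40.7] tool [-16.3 -23.  150.3]
yellow_catch 0.96 [136.3 218.8] [ 570.4 -145.7] tool [ -13.7 -128.3  150.2]
gate_post 0.59 [358.5 196. ] [560.9  55.3] tool [  8.5  71.6 146.3]
gate_hinge 0.92 [466.6 192. ] [570.2 167. ] tool [  6.3 183.7 172.3]
```

View pics/w1.png

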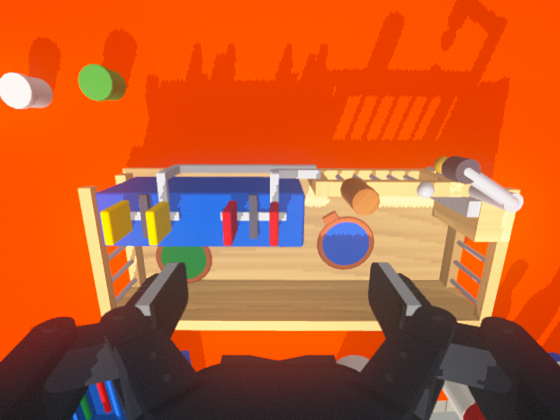

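```bash
python3 - <<'E'
from h import *
c=cam('wrist')
im=c['img']
hsv=cv2.cvtColor(im,cv2.COLOR_BGR2HSV)
for n in ['red_tab_a','red_tab_b','yellow_tab_a','yellow_tab_b']:
    for d in imaging.cut_out(n,'wrist')[:3]:
        b=np.array(d['bbox'])*[560,420,560,420]; print(n,round(d['score'],2),b.round())
E
```

```text
red_tab_a 0.98 [223. 201.  18.  45.]
red_tab_a 0.65 [267. 168.  52.  78.]
red_tab_a 0.38 [144. 165. 174.  80.]
red_tab_b 0.98 [223. 201.  18.  45.]
red_tab_b 0.65 [267. 168.  52.  78.]
red_tab_b 0.38 [144. 165. 174.  80.]
yellow_tab_a 0.56 [145. 161. 171.  84.]
yellow_tab_a 0.55 [ 97. 198.  35.  48.]
yellow_tab_b 0.56 [145. 161. 171.  84.]
yellow_tab_b 0.55 [ 97. 198.  35.  48.]
```

The wrist view shows red tabs at (230,223) and (275,223), yellow tabs at (117,223) and (158,223), and the post at (360,195). The detections agree, and the fitted pen yaw is about -4.8°. I'm descending partway and will check again.

Emit:
step_arm --commands '[[[-16.3, -23.8, 20, 0, 0, 1.2], [-16.3, -23.8, 50, 0, 0, 1.2], [-16.3, -23.8, 75, 0, 0, 1.2], [-16.3, -23.8, 75, 0, 0, 1.2], [-16.3, -23.8, 75, 0, 0, 1.2]]]'

```text
time_s: 4.05
tcp_pos: [578.2, -41.9, 195.6]
ee_rot: [0.041, 0.999, 0.0, -0.002]
force: [0.7, -0.0, 0.4]
opening: 85.3
finger_force: 0.0
```

```bash
python3 look.py w2.png red_catch yellow_catch gate_post gate_hinge
```

```text
4.05 [578.2 -41.9 195.6]
[[-0.997  0.082 -0.004]
 [ 0.082  0.997  0.001]
 [ 0.004  0.    -1.   ]] [ 0.65848064 -0.04307439  0.44135853] [-1.15289496e-01  1.33698044e-01  1.87415513e+00  3.89486972e-05
  1.13813877e+00 -1.60356866e+00]
red_catch 0.87 [277.9 236.8] [579.4 -41.1] tool [-1.4  0.8 73.6]
yellow_catch 0.66 [119.3 238.7] [ 572.1 -146.3] tool [  -2.8 -104.6   73.6]
gate_post 0.84 [429.2 196.7] [559.2  55.5] tool [26.7 95.5 69.7]
```

View pics/w2.png

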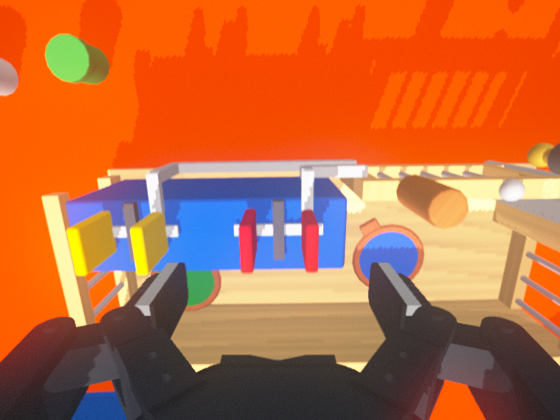

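The red tabs sit symmetrically at columns 248 and 311, and the jaws straddle them with clearance. I'm descending and squeezing.

Emit:
step_arm --commands '[[[-1, 0.4, 30, 0, 0, 0], [-1, 0.4, 50, 0, 0, 0], [-1, 0.4, 61, 0, 0, 0], [-1, 0.4, 61, 0, 0, 0], [-1, 0.4, 61, 0, 0, 0]]]'

```text
time_s: 4.72
tcp_pos: [580.8, -41.6, 136.7]
ee_rot: [0.041, 0.999, -0.0, -0.0]
force: [0.3, 0.1, 0.8]
opening: 85.1
finger_force: 0.0
```

Emit:
step_arm --commands '[[[0, 0, 0, 0, 0, 0], [0, 0, 0, 0, 0, 0], [0, 0, 0, 0, 0, 0], [0, 0, 0, 0, 0, 0], [0, 0, 0, 0, 0, 0]]]' --claw 1 --squeeze 25

```text
time_s: 5.13
tcp_pos: [581.9, -41.8, 138.0]
ee_rot: [0.041, 0.999, -0.0, 0.001]
force: [-0.6, -2.5, 11.3]
opening: 25.6
finger_force: 9.1
```

Emit:
step_arm --commands '[[[0, 0, 0, 0, 0, 0], [0, 0, 0, 0, 0, 0], [0, 0, 0, 0, 0, 0], [0, 0, 0, 0, 0, 0], [0, 0, 0, 0, 0, 0]]]'

```text
time_s: 5.55
tcp_pos: [581.9, -41.9, 138.2]
ee_rot: [0.041, 0.999, -0.0, 0.001]
force: [-0.5, -0.3, 6.6]
opening: 24.7
finger_force: 26.2
```

Emit:
step_arm --commands '[[[0, 0, 0, 0, 0, 0], [0, 0, 0, 0, 0, 0], [0, 0, 0, 0, 0, 0], [0, 0, 0, 0, 0, 0], [0, 0, 0, 0, 0, 0]]]' --claw -1

```text
time_s: 5.97
tcp_pos: [580.4, -41.6, 135.9]
ee_rot: [0.041, 0.999, 0.0, -0.0]
force: [-0.2, 0.1, -0.3]
opening: 83.2
finger_force: 0.0
```

Emit:
step_arm --commands '[[[0, 0, -30, 0, 0, 0], [0, 0, -61, 0, 0, 0], [0, -35, -61, 0, 0, 0], [0, -70, -61, 0, 0, 0], [0, -105, -61, 0, 0, 0]]]'

```text
time_s: 6.38
tcp_pos: [572.5, -147.0, 198.4]
ee_rot: [0.04, 0.999, -0.0, 0.001]
force: [-0.1, -0.5, 0.1]
opening: 85.0
finger_force: 0.0
```

Emit:
step_arm --commands '[[[0, 0, 0, 0, 0, 0], [0, 0, 0, 0, 0, 0]]]'

```text
time_s: 6.55
tcp_pos: [571.7, -148.0, 197.1]
ee_rot: [0.043, 0.999, 0.0, -0.0]
force: [0.3, 1.2, -0.2]
opening: 85.2
finger_force: 0.0
```

```bash
python3 look.py w3.png red_catch yellow_catch gate_post gate_hinge
```

```text
6.55 [ 571.7 -148.   197.1]
[[-0.996  0.086 -0.   ]
 [ 0.086  0.996  0.   ]
 [ 0.     0.    -1.   ]] [ 0.27490258  1.23466994 -0.19783748] [-2.95493367e-01  1.49898960e-01  1.85273472e+00  1.19653761e-04
  1.13926229e+00 -1.78067792e+00]
red_catch 0.78 [437.5 232.7] [580.1 -41.1] tool [  0.7 107.2  75.1]
yellow_catch 0.66 [282.2 237.2] [ 574.3 -144.5] tool [-2.3  3.7 75.1]
gate_post 0.43 [436.9 233.2] [578.8 -43.5] tool [  1.9 104.7  71.1]
```

View pics/w3.png

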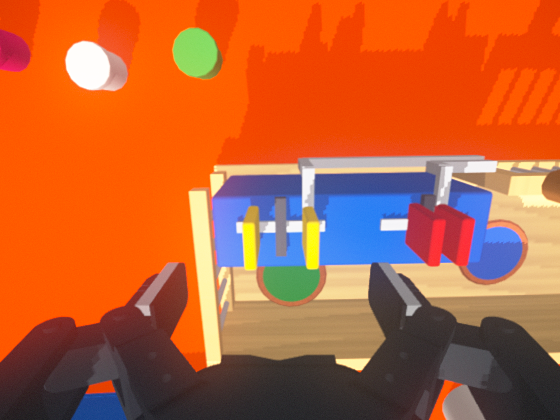

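The red tabs are pressed together at (424,234) and (453,234). The yellow tabs at (250,238) and (312,238) are centred in the jaws.

Emit:
step_arm --commands '[[[-1, 2, 30, 0, 0, 0], [-1, 2, 50, 0, 0, 0], [-1, 2, 60, 0, 0, 0], [-1, 2, 60, 0, 0, 0], [-1, 2, 60, 0, 0, 0]]]'

```text
time_s: 7.22
tcp_pos: [573.0, -143.7, 136.9]
ee_rot: [0.041, 0.999, 0.0, -0.001]
force: [0.4, -0.2, 0.5]
opening: 84.8
finger_force: 0.0
```

Emit:
step_arm --commands '[[[0, 0, 0, 0, 0, 0], [0, 0, 0, 0, 0, 0], [0, 0, 0, 0, 0, 0], [0, 0, 0, 0, 0, 0], [0, 0, 0, 0, 0, 0]]]' --claw 1 --squeeze 25

```text
time_s: 7.63
tcp_pos: [574.3, -146.0, 139.3]
ee_rot: [0.041, 0.999, -0.002, 0.002]
force: [-5.4, -23.9, 9.7]
opening: 25.6
finger_force: 16.3
```

Emit:
step_arm --commands '[[[0, 0, 0, 0, 0, 0], [0, 0, 0, 0, 0, 0], [0, 0, 0, 0, 0, 0], [0, 0, 0, 0, 0, 0], [0, 0, 0, 0, 0, 0]]]'

```text
time_s: 8.05
tcp_pos: [574.2, -146.4, 139.4]
ee_rot: [0.041, 0.999, -0.002, 0.001]
force: [-1.5, -5.4, 6.1]
opening: 24.0
finger_force: 28.6
```

Emit:
step_arm --commands '[[[0, 0, 0, 0, 0, 0], [0, 0, 0, 0, 0, 0], [0, 0, 0, 0, 0, 0], [0, 0, 0, 0, 0, 0], [0, 0, 0, 0, 0, 0]]]' --claw -1

```text
time_s: 8.47
tcp_pos: [573.0, -144.1, 136.9]
ee_rot: [0.041, 0.999, 0.0, -0.0]
force: [-0.4, 0.4, -0.1]
opening: 83.0
finger_force: 0.0
```

Emit:
step_arm --commands '[[[0, 0, -32, 0, 0, 0], [0, 0, -65, 0, 0, 0], [0, 20, -80, 0, 0, 7], [10, 50, -90, 0, 0, 14], [15, 80, -90, 0, 0, 21]]]'

```text
time_s: 8.88
tcp_pos: [566.3, -63.3, 230.8]
ee_rot: [0.226, 0.974, 0.0, 0.003]
force: [0.6, 0.3, 0.2]
opening: 85.7
finger_force: 0.0
```

```bash
python3 look.py w4.png red_catch yellow_catch gate_post; python3 - <<'E'
from h import *
s=bot.state();M=R.from_quat(s['ee_rot']).as_matrix();print(M.T@(np.array([560.3,55.3,200])-s['tcp_pos']))
E
```

```text
8.8833 [566.3 -63.3 230.8]
[[-0.897  0.441  0.005]
 [ 0.441  0.897 -0.001]
 [-0.005  0.002 -1.   ]] [0.57291273 0.26555076 0.24309829] [-1.55198430e-01  8.05029077e-02  1.86524298e+00  1.89797887e-04
  1.19045451e+00 -1.26926862e+00]
red_catch 0.67 [310.6 218.9] [578.3 -40.5] tool [ -0.2  25.7 108.8]
yellow_catch 0.56 [191.  267.4] [ 573.2 -144.1] tool [-41.3 -69.6 108.9]
gate_post 0.64 [424.3 141.4] [560.1  55.7] tool [ 58.6 104.  104.7]
[ 54.72754277 104.63018624  27.11747202]
```

View pics/w4.png

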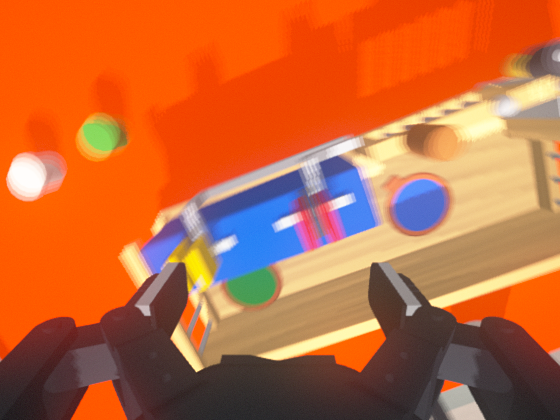

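The picture is motion-blurred, but the red pair at (318,220) and the yellow pair at (192,262) both look closed. The post is at (432,141), which matches the estimate. I'm going above the post and turning the jaws across the gate.

Emit:
step_arm --commands '[[[20, 35, 10, 0, 0, 7], [40, 70, 20, 0, 0, 14], [54, 104, 27, 0, 0, 21], [54, 104, 27, 0, 0, 28], [54, 104, 27, 0, 0, 35]]]'

```text
time_s: 9.5
tcp_pos: [560.6, 55.0, 198.5]
ee_rot: [0.501, 0.865, -0.001, -0.001]
force: [-0.4, 0.0, 0.4]
opening: 85.4
finger_force: 0.0
```

Emit:
step_arm --commands '[[[0, 0, 0, 0, 0, 7], [0, 0, 0, 0, 0, 14], [0, 0, 0, 0, 0, 21], [0, 0, 0, 0, 0, 28], [0, 0, 0, 0, 0, 34]]]'

```text
time_s: 9.92
tcp_pos: [561.4, 52.5, 199.5]
ee_rot: [0.733, 0.68, -0.001, -0.0]
force: [-0.4, -0.0, -0.3]
opening: 85.4
finger_force: 0.0
```

Emit:
step_arm --commands '[[[0, 0, 0, 0, 0, 0], [0, 0, 0, 0, 0, 0]]]'

```text
time_s: 10.08
tcp_pos: [561.3, 52.8, 199.7]
ee_rot: [0.731, 0.683, -0.0, -0.0]
force: [0.7, 0.5, -0.2]
opening: 85.4
finger_force: 0.0
```

```bash
python3 look.py w5.png red_catch yellow_catch gate_post gate_hinge; python3 - <<'E'
from h import *
s=bot.state();M=R.from_quat(s['ee_rot']).as_matrix();print(M.T@(np.array([560.3,55.3,133])-s['tcp_pos']))
E
```

```text
10.0833 [561.3  52.8 199.7]
[[ 0.067  0.998 -0.001]
 [ 0.998 -0.067 -0.   ]
 [-0.    -0.001 -1.   ]] [ 0.74822395  0.47290504 -0.21440575] [ 4.97478550e-02  9.83213401e-02  1.90569096e+00 -2.97368617e-04
  1.13855487e+00  1.17254353e-01]
red_catch 0.27 [273.7  48.7] [565.8 164.7] tool [112.   -3.   77.6]
gate_post 0.67 [278.1 230.3] [561.  56.] tool [ 3.2 -0.5 73.7]
gate_hinge 0.84 [276.8  47. ] [567.9 170.1] tool [117.5  -1.3  99.6]
[ 1.73841865 -1.14334558 67.17661439]
```

View pics/w5.png

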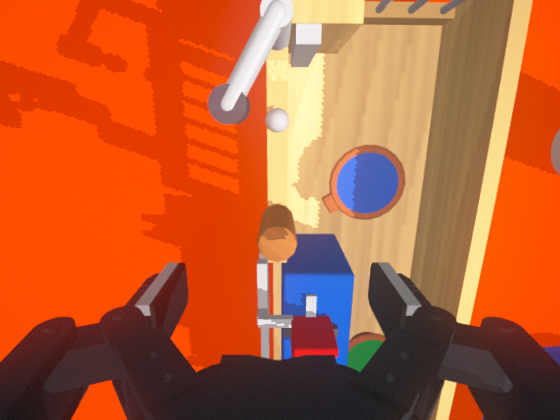

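The post top is at (277,243), between the jaws. The plunger arm at (230,100) stays outside the fingers' path. I'm descending and gripping the post.

Emit:
step_arm --commands '[[[2.5, -1, 30, 0, 0, 0], [2.5, -1, 55, 0, 0, 0], [2.5, -1, 66, 0, 0, 0], [2.5, -1, 66, 0, 0, 0], [2.5, -1, 66, 0, 0, 0]]]'

```text
time_s: 10.75
tcp_pos: [560.1, 56.2, 133.9]
ee_rot: [0.731, 0.682, -0.001, -0.0]
force: [0.7, 0.2, 0.2]
opening: 85.2
finger_force: 0.0
```

Emit:
step_arm --commands '[[[0, 0, 0, 0, 0, 0], [0, 0, 0, 0, 0, 0], [0, 0, 0, 0, 0, 0], [0, 0, 0, 0, 0, 0], [0, 0, 0, 0, 0, 0]]]' --claw 1 --squeeze 40

```text
time_s: 11.17
tcp_pos: [561.0, 56.3, 135.1]
ee_rot: [0.731, 0.682, 0.001, 0.0]
force: [0.2, 0.5, 0.1]
opening: 25.5
finger_force: 0.0
```

Emit:
step_arm --commands '[[[0, 0, 0, 0, 0, 0], [0, 0, 0, 0, 0, 0], [0, 0, 0, 0, 0, 0]]]'

```text
time_s: 11.42
tcp_pos: [561.0, 56.3, 135.2]
ee_rot: [0.731, 0.682, 0.0, 0.0]
force: [-1.0, 0.2, 6.2]
opening: 23.1
finger_force: 39.1
```

```bash
python3 - <<'E'
from h import *
# arc rows: TCP path for gate angle, in tool axes at start of each 5-row call; tool turned with the gate
for r in range(3):
    pass
s=bot.state(); M=R.from_quat(s['ee_rot']).as_matrix(); print(s['tcp_pos'],s['opening'],s['force'])
yaw=np.degrees(np.arctan2(M[1,0],M[0,0]))-90  # gate yaw if aligned (tool x along gate to hinge)
print(yaw)
e=0.9  # pen yaw(-4.7) relative to tool frame -> tool x vs pen y, deg
for n in (20,25,30):
    a=np.radians(n)
    # tool-frame: x toward hinge, y = pen +x ; post rel: hinge at (115,0)
    print(n,115*(1-np.cos(a)),-115*np.sin(a))
E
```

```text
[561.02773331  56.26070547 135.178391  ] 23.07622877249708 [-0.95304901  0.21712239  6.15237847]
-4.018669810793185
20 6.935348609620531 -39.3323164824519
25 10.774604490785258 -48.60110010018044
30 15.407078564789549 -57.49999999999999
```

Emit:
step_arm --commands '[[[0.3, -8, 0, 0, 0, 4], [1.1, -16, 0, 0, 0, 8], [2.5, -23.9, 0, 0, 0, 12], [4.5, -31.7, 0, 0, 0, 16], [6.9, -39.3, 0, 0, 0, 20]]]'

```text
time_s: 11.83
tcp_pos: [522.5, 65.7, 135.2]
ee_rot: [0.84, 0.543, 0.001, 0.001]
force: [2.2, 0.3, 4.1]
opening: 23.3
finger_force: 40.0
```

The gate is swinging freely with low force, so I'm continuing.

Emit:
step_arm --commands '[[[0.3, -8, 0, 0, 0, 4], [1.1, -16, 0, 0, 0, 8], [2.5, -23.9, 0, 0, 0, 12], [4.5, -31.7, 0, 0, 0, 16], [6.9, -39.3, 0, 0, 0, 20]]]'

```text
time_s: 12.25
tcp_pos: [489.7, 87.8, 135.1]
ee_rot: [0.921, 0.389, 0.001, 0.001]
force: [1.5, -1.6, 2.7]
opening: 22.9
finger_force: 40.1
```

Emit:
step_arm --commands '[[[0.3, -8, 0, 0, 0, 4], [1.1, -16, 0, 0, 0, 8], [2.5, -23.9, 0, 0, 0, 12], [4.5, -31.7, 0, 0, 0, 16], [6.9, -39.3, 0, 0, 0, 20]]]'

```text
time_s: 12.67
tcp_pos: [466.3, 120.2, 135.2]
ee_rot: [0.975, 0.223, 0.001, 0.001]
force: [2.5, -1.9, 3.2]
opening: 23.3
finger_force: 40.3
```

```bash
cat > g.py <<'E'
from h import *
s=bot.state(); M=R.from_quat(s['ee_rot']).as_matrix(); H=np.array([569.7,169.9]); v=s['tcp_pos'][:2]-H
print(s['time_s'],s['tcp_pos'],s['force'],s['opening'],s['joints'])
print('r',np.hypot(*v),'gate deg',(-4.7-90)-np.degrees(np.arctan2(v[1],v[0]))+360,'tool x yaw',np.degrees(np.arctan2(M[1,0],M[0,0])))
E
python3 g.py
```

```text
12.6667 [466.26310918 120.16444098 135.16054077] [ 2.47968622 -1.91906531  3.19062741] 23.26344647597766 [ 2.01478257e-01  6.99239942e-03  2.13214514e+00 -1.74531564e-03
  9.99786264e-01  1.32351198e+00]
r 114.77288970924754 gate deg 419.62035679340295 tool x yaw 25.76627114147525
```

Emit:
step_arm --commands '[[[0.3, -8, 0, 0, 0, 4], [1.1, -16, 0, 0, 0, 8], [2.5, -23.9, 0, 0, 0, 12], [4.5, -31.7, 0, 0, 0, 16], [6.9, -39.3, 0, 0, 0, 20]]]'

```text
time_s: 13.08
tcp_pos: [455.5, 158.3, 135.2]
ee_rot: [0.999, 0.05, 0.002, 0.001]
force: [2.8, -4.8, 2.6]
opening: 23.2
finger_force: 40.2
```

Emit:
step_arm --commands '[[[0.1, -4, 0, 0, 0, 2], [0.3, -8, 0, 0, 0, 4], [0.6, -12, 0, 0, 0, 6], [0.6, -12, 0, 0, 0, 6], [0.6, -12, 0, 0, 0, 6]]]'

```text
time_s: 13.5
tcp_pos: [455.0, 170.1, 135.1]
ee_rot: [1.0, 0.0, 0.001, 0.001]
force: [2.7, -4.4, 4.7]
opening: 22.9
finger_force: 40.3
```

Emit:
step_arm --commands '[[[0, 0, 0, 0, 0, 0], [0, 0, 0, 0, 0, 0], [0, 0, 0, 0, 0, 0], [0, 0, 0, 0, 0, 0]]]'

```text
time_s: 13.83
tcp_pos: [455.0, 169.9, 135.1]
ee_rot: [1.0, -0.0, 0.001, 0.001]
force: [3.1, -5.5, 3.9]
opening: 23.5
finger_force: 40.2
```

```bash
python3 g.py; python3 - <<'E'
from h import *
c=cam('top'); cv2.imwrite('pics/t6.png',cv2.resize(c['img'][130:280,180:480],None,fx=2.6,fy=2.6,interpolation=cv2.INTER_CUBIC))
c=cam('wrist'); cv2.imwrite('pics/w6.png',c['img'])
for d in imaging.tip_of('gate_post','top')[:2]: print(d)
E
```

```text
13.8333 [454.95591604 169.93937623 135.14266129] [ 3.06353862 -5.51235707  3.8609118 ] 23.500638243947932 [ 0.30761167  0.01529551  2.12378045 -0.00254347  1.00013817  1.87982032]
r 114.74409071344884 gate deg 85.31966194515991 tool x yaw -0.0022344296012512463
{'at': [0.4029, 0.6095], 'score': 0.53}
```

View pics/t6.png

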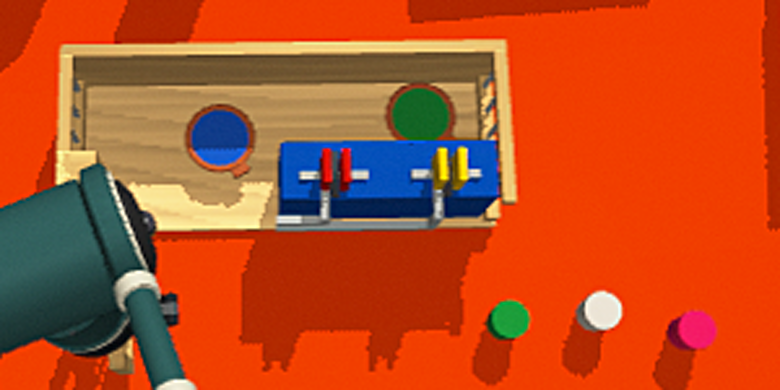

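View pics/w6.png

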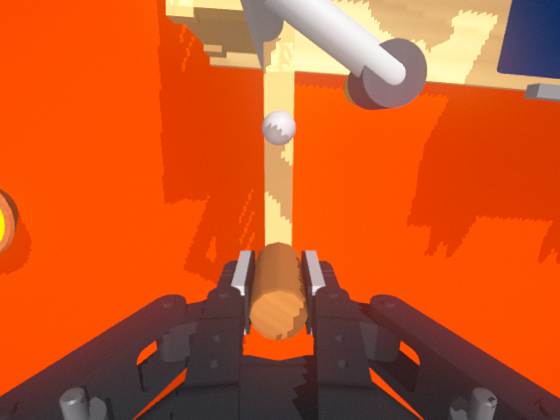

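The top crop shows both catches pressed in (red at 322–350, yellow at 435–465) and the front open. The wrist view shows the post at (278,295) held between the pads, with the gate running straight to the hinge, open about 85°.

```bash
python3 -c "
from bench import job
print(job.close_job())"
```

```text
the job is handed in; nothing more can be done
None
```

I squeezed the red catch fully in, then the yellow, swung the gate to about 85°, and handed the job in at about 14 s with the gripper still holding the post there; the lamps, pots and mug were not touched.

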